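# Slide a loaded panel tray across a gap onto the rack and seat it on a sprung stop

### The job

Slide the plywood tray with its two panels from the bed, across the open gap, onto the rack shelf: keep it sliding flat, never lifted off and never with its heavy nose sagging into the gap. Carry on between the guide strips until its nose presses the sprung rubber pad with a firm but gentle push of about 10 newtons (never near 20), then let go with the whole tray on the shelf, square and still touching the pad. Be gentle with bed and shelf, keep the panels in the tray, and leave everything else alone.

Things in the scene. Friction and masses are not known exactly. Their poses are not given: they have to be found in the camera images.
- bed: Fixed low bench bed, grey laminate with steel edges, 320 (x) x 360 (y) mm, flat top 50 mm above the table. Origin: centre of its footprint, at table level. Its exit edge is its -y end (180 mm from the origin), a rounded steel tube of radius 8 mm flush with the top. The slide goes along -y of this frame.
- rack: Fixed rack shelf, brown wood with steel edges, 320 (x) x 420 (y) mm, flat top 50 mm above the table, square with the bed and in line with it. Origin: centre of its footprint, at table level. Entry edge: its +y end (210 mm from the origin), a rounded tube of radius 8 mm; between the bed's exit edge and it lies an open gap of 95 to 110 mm.
- guides (a point): Point on the shelf top midway between the two aluminium guide strips on the rack, 20 mm towards the entry (+y) from the rack's origin. The strips are 12 mm high, run 130 mm either way along y from here, with inner faces 81 mm to either side in x; at the entry end they flare outward.
- stop: Blue clamp block with red lever, 90 x 40 x 55 mm (lever to 82 mm), fixed on the shelf on the guides' centre line. Origin: centre of its underside, on the shelf top; axes as the rack's. A steel rod through it carries a dark crosshead and, in front (+y), a sprung rubber pad. The rod is clamped hard and does not slip under 20 N.
- stop_axis (a point): Middle of the blue block, 24 mm above the shelf, at the height of the pad's middle. The pad (60 mm wide, 24 high) faces +y; the rod's setting is not measured: the pad's face lies anywhere 70 to 140 mm in +y from here, to be found by feel or sight. It yields 1 mm for each 1.5 N pressed, up to 16 mm (24 N), and is damped (120 N per m/s), so press slowly.
- tray: Loose waxed plywood tray (friction on bed and shelf about 0.2 to 0.3), 150 (x) x 220 (y) mm, about 0.2 kg. Origin: centre of its underside. The nose is its -y end, the tail its +y end. Floor 8 mm; the foremost 12 mm sweep up 6 mm. Walls 34 mm high surround a pocket over the nose half that holds the two panels (nose wall outer face at y = -110 mm). The tail deck has no walls and carries the grip block.
- tray_grip (a point): Middle of the top of the tray's red grip block, which is square, 26 (x) x 26 (y) mm, its sides parallel to the tray, centred 80 mm towards the tail (+y) from the tray's origin, standing from 8 to 55 mm above the tray's underside (this point is at 55 mm). It can be pinched from above either way, or pushed.
- tray_nose (a point): Middle of the tray's nose end, level with the underside, 110 mm from its origin in -y. The loaded tray's centre of mass lies only about 75 mm behind the nose: pushed out on its own the tray tips into the gap before the nose reaches the shelf. A few newtons (up to about 8) holding the tail down prevent this.
- tray_tail (a point): Point at the middle of the tray's tail end, level with the underside, 110 mm from the tray's origin in +y.
- panel_lower: Loose hardwood panel 132 x 96 x 20 mm, lying in the tray's nose pocket with 2 to 3 mm play, mass 0.18 to 0.29 kg. Origin: centre of its underside.
- panel_upper: A second such panel, lying on the first; its top is 48 mm above the tray's underside. Origin: centre of its underside.
- sanding_block: Bystander: cork sanding block 45 x 90 x 30 mm on the bed beside the tray, on the side away from the robot.
- offcut: Bystander: dark wood offcut 40 x 120 x 22 mm on the rack shelf outside the guide strip, on the side away from the robot.
- glue_bottle: Bystander: white bottle, 60 mm across, 170 mm tall, on the table.
- hammer: Bystander: hammer lying on the table.
- tape_roll: Bystander: yellow tape roll, 90 mm across, 24 mm high, on the table.
- pencil_mug: Bystander: blue mug, 80 mm across, 90 mm high, on the table.
- brush: Bystander: brush lying on the table.
There are look-alikes about, which are no part of the job. What is shaped like the panel_upper but blue is not meant.

How it is judged:
By the outcome, as a careful person would: the job done as asked, in the order asked, and still so for the second after the job is handed in, with the robot touching nothing.
It also fails if it takes over 64 s, if anything falls off the work surface, if the arm or the gripper's body presses on something with over 40 N, if the wrist force passes 120 N, or if a joint passes its speed limit or range.

### The arm

A 6-joint arm with a two-finger parallel gripper is mounted at the origin on the work surface. World frame = base frame: x ahead of the robot, y to its left, z up, the work surface at z = 0. Lengths are in m, angles in rad, forces in N, time in s.
With the tool pointing down it reaches from about 0.25 to 0.775 m from the base axis. Payload 4 kg.
Tool frame: the origin (TCP) lies midway between the tips of the shut fingers; the grasp point (between the pads) lies 19 mm behind it; z points along the fingers, y is the direction in which the jaws open and shut (so a half turn about z gives the same grasp; the last joint's range is limited). The gripper opens to 94 mm and grips with 3 to 60 N. Pads are 16 mm wide; open, the fingers measure 119 mm over their backs; the gripper's body (75 mm by 177 mm) begins 78 mm behind the grasp point.
Start: joints at [-1.337, 0.087, 1.371, -0, 1.684, -0.103], TCP at [0.182, -0.519, 0.206] pointing down, gripper open.
Joint ranges: [-3.1, 3.1], [-0.76, 2.03], [0.27, 2.55], [-1.08, 4.22], [0.17, 2.65], [-2.57, 2.57]. Speed limits (rad/s): [2.79, 2.79, 3.14, 3.14, 3.14, 3.14].

### API

Orientations are given as [roll, pitch, yaw] about the fixed x, y, z axes, in that order (R = Rz(yaw) Ry(pitch) Rx(roll)).
In Python, from bench import robot, cams gives the robot as it stands.
- The arm moves only by the tool step_arm, never from a script. Its argument "plan" is a list that holds one entry, the list of rows, each a list of 5 numbers: the shift along the world's x, y, z in mm, then the turn about the world's z in rad, then the opening in per cent of the stroke, from 0 (shut) to 100 (fully open). In form: [[[tx, ty, tz, turn, fingers], ...]]. A call has 1 to 8 rows; each row is the pose to reach, as a shift and turn from the pose commanded when the call began; what a row does not reach only later rows make up. A row lasts 1/12 s, in which the tool goes at most 41.7 mm and 7.16 degrees, less where a joint would pass 70% of its speed; a pose out of reach is approached as far as the arm can. A call with a gripper value outside its range is refused whole. The fingers move at their own pace and stop on an object; the grip force is fixed at half the most. Time passes only in rows, so rows that repeat a pose let the fingers close. It gives the time, the measured TCP pose, the force and the opening at its end, in the units of the state.
- robot.get_obs(): the state, without advancing time (a new reading comes with each control period).
- cams.snapshot(name): name is "side" or "top" or "wrist"; returns a dict with "frame" (420x560x3 uint8, red, green, blue), "camera_matrix" (3x3 intrinsics, pixels), "origin" and "attitude" of the camera in the world; the wrist camera has in their place "T_tool_cam" (4x4, takes a point from camera to tool coordinates, whose origin is the TCP and whose axes are the flange's). Camera axes: x right, y down, z forward; pixel columns grow to the right and rows downward; lengths in m; the calibration is good to about 2 mm. A picture is of the moment at which its call begins: read the wrist's pose just before it. There is no depth.
- robot.close_job(): hands the job in, once; it reports no verdict.
The state is a dict: "time": time; "joint_positions": joint angles; "qvel": joint speeds; "joint_torque": joint torques, N m; "tool_pos": TCP position; "ee_rot": TCP orientation; "wrist_force": force on the tool from outside, world axes, zero at the start; "wrist_torque": the same for the moment, N m; "width": finger opening in m.
Only numpy, scipy, OpenCV 4.12 (cv2) and the standard library are available. Lean on these libraries where they do the work, as an engineer would, in place of code of your own. Each camera call takes 0.05 s, during which the arm holds its last target. There are 200 camera calls.

## Working session

There is one attempt and no reset: what is moved stays moved. The work goes in short steps, Python scripts to look and compute and a tool call to move; the robot and the scene stay as the last step left them, time stands still between calls to the robot, and variables do not carry over. Pictures are saved under pics/ and viewed, about 8 in all and at most 12, crops included, and the job is handed in when it is done.

Besides the shell and the picture viewer there is one more tool, called in YAML: its name, and indented under it one key for each argument. step_arm: Moves the arm, as the interface text tells. Its arguments: {"type":"object","properties":{"plan":{"type":"array"}},"required":["plan"]}

```bash
mkdir -p pics; cat > h.py <<'E'
import numpy as np,cv2
from bench import robot,cams
from scipy.spatial.transform import Rotation as R
def snap(n,f=None):
    s=cams.snapshot(n)
    if f: cv2.imwrite(f,s["frame"][:,:,::-1])
    return s
E
python3 - <<'E'
from h import *
o=robot.get_obs();print(o)
for n in("top","side"):
    s=snap(n,f"pics/{n}0.png");print(n,s["camera_matrix"],s["origin"],s["attitude"])
    np.savez(n+".npz",K=s["camera_matrix"],o=s["origin"],a=s["attitude"])
E
```

```text
{'time': 0.0, 'joint_positions': array([-1.33707663e+00,  8.79376904e-02,  1.37222658e+00, -1.58764795e-05,
        1.68357721e+00, -1.03105340e-01]), 'qvel': array([ 0.00059311, -0.00132282, -0.00036679, -0.00131733, -0.00057086,
        0.00071499]), 'joint_torque': array([ 4.87512661e-04, -3.40184534e+01, -3.02424896e+01,  7.16604455e-02,
        3.29980475e-02, -1.78674113e-04]), 'tool_pos': array([ 0.18163365, -0.51857539,  0.20432767]), 'ee_rot': array([-3.13945362e+00, -2.05466975e-04,  3.36823051e-01]), 'wrist_force': array([-0.75276571, -0.15777604,  0.03196462]), 'wrist_torque': array([0.03694737, 0.00934497, 0.03677334]), 'width': 0.09390600156065389}
top [[531.69978407   0.         281.63767551]
 [  0.         531.69978407 207.89780609]
 [  0.           0.           1.        ]] [0.32604029 0.01743818 1.84272451] [-3.04496648  0.00304924 -1.58626649]
side [[535.25222148   0.         283.99042518]
 [  0.         535.25222148 214.92711385]
 [  0.           0.           1.        ]] [0.29658084 1.02382833 1.2271083 ] [-2.40379267 -0.01685496 -2.91049014]
```

View pics/top0.png

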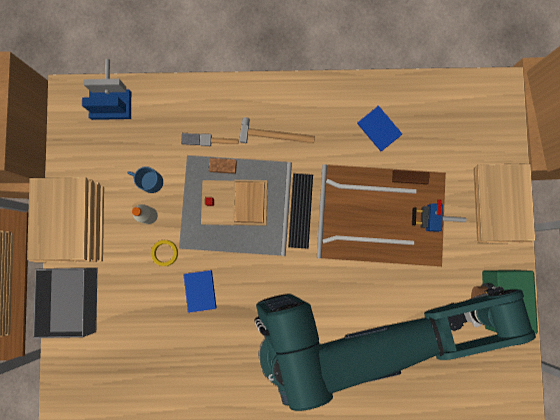

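View pics/side0.png

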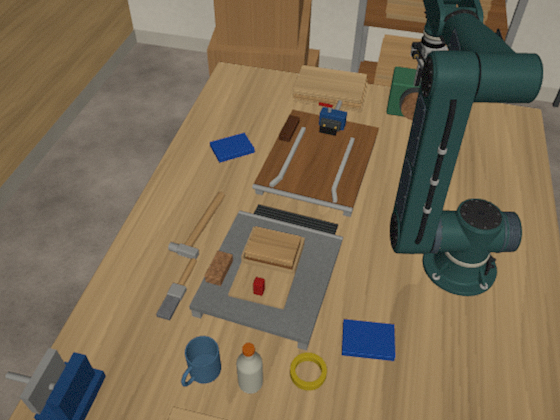

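```bash
cat >> h.py <<'E'
def ray(u,v,z,n="top"):
    c=np.load(n+".npz");d=R.from_euler("xyz",c["a"]).as_matrix()@np.linalg.solve(c["K"],[u,v,1.])
    return c["o"]+d*(z-c["o"][2])/d[2]
E
python3 - <<'E'
from h import *
im=cv2.imread("pics/top0.png")
c=im[145:275,170:450];cv2.imwrite("pics/crop.png",cv2.resize(c,None,fx=2.85,fy=2.85,interpolation=cv2.INTER_CUBIC))
for n,zz in(("top",.105),("side",.105)):
    b=cv2.imread(f"pics/{n}0.png").astype(int);m=(b[:,:,2]>120)&(b[:,:,1]<50)&(b[:,:,0]<60)
    k,l,st,ce=cv2.connectedComponentsWithStats(m.astype(np.uint8))
    for i in range(1,k):
        if st[i,4]>8: print(n,st[i],ce[i],ray(*ce[i],zz,n))
for nm,u,v in[("bedTL",188,156),("bedTR",291,163),("bedBL",180,247),("bedBR",284,256),("rTL",323,165),("rTR",445,172),("rBL",318,257),("rBR",441,266)]:
    print(nm,ray(u,v,.05))
E
```

```text
top [205 198   7   7  44] [208.06818182 200.65909091] [0.52227125 0.26172461 0.105     ]
top [437 200   4  15  55] [438.58181818 207.23636364] [ 0.48859918 -0.4947759   0.105     ]
side [319 103  13   4  31] [325.        104.4516129] [ 0.4923321  -0.51658666  0.105     ]
side [253 277  11  18 131] [257.95419847 285.3740458 ] [0.52057062 0.27677357 0.105     ]
bedTL [0.68331202 0.33781968 0.05      ]
bedTR [ 0.65340443 -0.01413835  0.05      ]
bedBL [0.37306402 0.36428024 0.05      ]
bedBR [0.33747977 0.01479461 0.05      ]
rTL [ 0.64473956 -0.12322843  0.05      ]
rTR [ 0.61394418 -0.53812655  0.05      ]
rBL [ 0.33236928 -0.09926712  0.05      ]
rBR [ 0.29598609 -0.51039348  0.05      ]
```

View pics/crop.png

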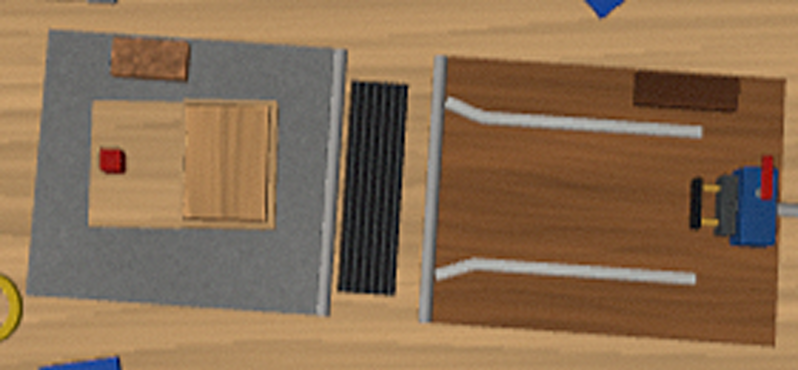

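The crop confirms the target. The tray at crop (88–278, 100–228) has plain wood panels in its nose pocket and its red grip at (112,160). The blue slabs on the table at top-image (380,128) and (200,291) are the look-alikes, and I'll leave them alone. The pad face is at about crop (690,203), and the tray is yawed a little relative to the bed.

step_arm:
  plan:
    - [[10, 30, 30, 0, 100], [28, 65, 46, -0.05, 100], [45, 103, 46, -0.1, 100], [62, 141, 46, -0.15, 100], [79, 180, 46, -0.2, 100], [96, 218, 46, -0.25, 100], [113, 257, 46, -0.3, 100], [130, 296, 46, -0.38, 100]]

```text
time: 0.77
tool_pos: [0.3098, -0.2256, 0.2511]
ee_rot: [-3.141, 0.0, -0.047]
wrist_force: [1.4, 0.6, -0.0]
width: 0.0938
```

step_arm:
  plan:
    - [[17, 38, 0, 0, 100], [34, 76, 0, 0, 100], [51, 114, 0, 0, 100], [68, 152, 0, 0, 100], [85, 190, 0, 0, 100], [102, 228, 0, 0, 100], [119, 266, 0, 0, 100], [135, 300, 0, 0, 100]]

```text
time: 1.43
tool_pos: [0.4449, 0.075, 0.2511]
ee_rot: [-3.142, 0.0, -0.042]
wrist_force: [1.0, -1.2, -0.3]
width: 0.094
```

step_arm:
  plan:
    - [[15, 35, 0, 0, 100], [30, 70, 0, 0, 100], [45, 105, 0, 0, 100], [60, 140, 0, 0, 100], [68, 165, 0, 0, 100], [72, 175, 0, 0, 100], [72, 175, 0, 0, 100]]

```text
time: 2.02
tool_pos: [0.5167, 0.249, 0.2499]
ee_rot: [3.141, 0.002, -0.04]
wrist_force: [-0.6, -0.2, 0.5]
width: 0.0936
```

```bash
python3 - <<'E'
from h import *
o=robot.get_obs();print(o["time"],o["tool_pos"],o["ee_rot"],o["wrist_force"])
s=snap("wrist","pics/w1.png");np.savez("w1.npz",K=s["camera_matrix"],T=s["T_tool_cam"],p=o["tool_pos"],e=o["ee_rot"]);print(s["T_tool_cam"])
# guide centre line, pad, block from crop pixels
f=lambda x,y,z:ray(170+(x+.5)/2.85-.5,145+(y+.5)/2.85-.5,z).round(4)
print("guideU",f(483,118,.062),f(700,132,.062),"guideL",f(473,263,.062),f(695,279,.062))
print("pad",f(690,203,.08),"tray corners",f(92,100,.058),f(88,225,.058),f(278,101,.084),f(273,228,.084))
E
```

```text
2.0167 [0.51670646 0.24904769 0.24994245] [ 3.14063448e+00  2.45285483e-03 -4.02509409e-02] [-0.59436921 -0.22055504  0.52351031]
[[ 1.05560348e-03 -9.65080515e-01 -2.61951302e-01  7.61024299e-02]
 [ 9.99999417e-01  1.07799026e-03  5.82378212e-05  7.29165509e-04]
 [ 2.26176765e-04 -2.61951211e-01  9.65081091e-01 -1.78737475e-01]
 [ 0.00000000e+00  0.00000000e+00  0.00000000e+00  1.00000000e+00]]
guideU [ 0.5697 -0.1751  0.062 ] [ 0.5489 -0.4314  0.062 ] guideL [ 0.3982 -0.159   0.062 ] [ 0.3754 -0.4186  0.062 ]
pad [ 0.4634 -0.4119  0.08  ] tray corners [0.5992 0.2889 0.058 ] [0.4502 0.2938 0.058 ] [0.5906 0.0669 0.084 ] [0.4416 0.0746 0.084 ]
```

View pics/w1.png

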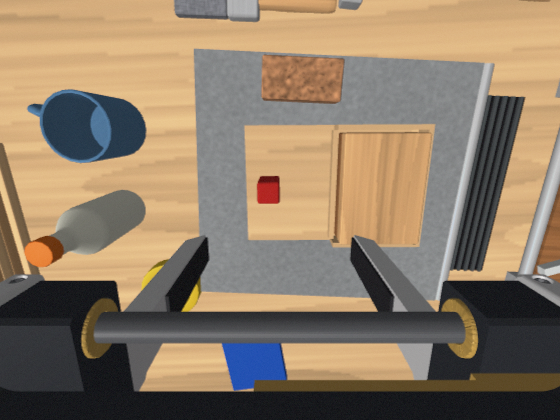

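```bash
cat >> h.py <<'E'
def wray(u,v,z,f):
    c=np.load(f);T=c["T"];Rt=R.from_euler("xyz",c["e"]).as_matrix()
    d=Rt@T[:3,:3]@np.linalg.solve(c["K"],[u,v,1.]);o=c["p"]+Rt@T[:3,3]
    return (o+d*(z-o[2])/d[2]).round(4)
E
python3 - <<'E'
from h import *
b=cv2.imread("pics/w1.png").astype(int)
m=(b[:,:,2]>100)&(b[:,:,1]<60)&(b[:,:,0]<60);ys,xs=np.nonzero(m);print(xs.min(),xs.max(),ys.min(),ys.max())
print([ (y,b[y,268,2]) for y in range(174,208,2)])
W=lambda u,v,z:wray(u,v,z,"w1.npz")
print("grip top",W(268.5,184,.105))
print("tail",W(245.5,126,.058),W(248.5,239.5,.058))
print("nose",W(433,125,.084),W(421,247,.084))
print("bed left",W(194,49,.05),W(200,290,.05),"exit edge",W(493,64,.05),W(440,300,.05),"tail R",W(200,290,.05))
E
```

```text
35 278 176 261
[(174, np.int64(217)), (176, np.int64(116)), (178, np.int64(89)), (180, np.int64(89)), (182, np.int64(126)), (184, np.int64(173)), (186, np.int64(176)), (188, np.int64(176)), (190, np.int64(177)), (192, np.int64(177)), (194, np.int64(178)), (196, np.int64(179)), (198, np.int64(179)), (200, np.int64(177)), (202, np.int64(175)), (204, np.int64(226)), (206, np.int64(223))]
grip top [0.5334 0.2595 0.105 ]
tail [0.5975 0.2861 0.058 ] [0.4495 0.2924 0.058 ]
nose [0.59   0.0704 0.084 ] [0.4408 0.0708 0.084 ]
bed left [0.6865 0.3412 0.05  ] [0.3708 0.3692 0.05  ] exit edge [ 0.6567 -0.0109  0.05  ] [0.3403 0.0181 0.05  ] tail R [0.3708 0.3692 0.05  ]
```

step_arm:
  plan:
    - [[3, 6, -40, 0, 100], [5, 10, -80, 0, 100], [5, 10, -115, 0, 100], [5, 10, -135, 0, 100], [5, 10, -140, 0, 100], [5, 10, -140, 0, 100]]

```text
time: 2.57
tool_pos: [0.5205, 0.2552, 0.11]
ee_rot: [3.139, 0.003, -0.045]
wrist_force: [-0.1, 0.8, -0.2]
width: 0.0939
```

```bash
python3 - <<'E'
from h import *
o=robot.get_obs();print(o["time"],o["tool_pos"],o["ee_rot"],o["wrist_force"])
s=snap("wrist","pics/w2.png")
E
```

```text
2.5667 [0.52054573 0.25521766 0.10996625] [ 3.13942374  0.0034885  -0.04519562] [-0.13026055  0.77326523 -0.18867943]
```

View pics/w2.png

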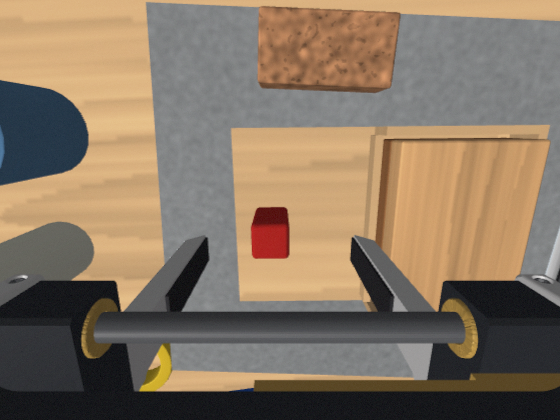

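The grip is at pixel (270,232) and the jaw midplane at 280, so I'll move +6 mm in y, then go down. The nose-side finger will clear the pocket wall.

step_arm:
  plan:
    - [[1, 6, -8, 0.005, 100], [1, 7, -20, 0.005, 100], [1, 7, -32, 0.005, 100], [1, 7, -38, 0.005, 100], [1, 7, -41, 0.005, 100], [1, 7, -41, 0.005, 100]]

```text
time: 3.12
tool_pos: [0.522, 0.2641, 0.069]
ee_rot: [3.14, 0.002, -0.038]
wrist_force: [0.6, 0.5, -0.3]
width: 0.0942
```

step_arm:
  plan:
    - [[0, 0, 0, 0, 60], [0, 0, 0, 0, 45], [0, 0, 0, 0, 35], [0, 0, 0, 0, 30], [0, 0, 0, 0, 20], [0, 0, 0, 0, 10], [0, 0, 0, 0, 10], [0, 0, 0, 0, 10]]

```text
time: 3.78
tool_pos: [0.5228, 0.2644, 0.0706]
ee_rot: [3.142, -0.0, -0.038]
wrist_force: [-0.3, 0.2, 0.2]
width: 0.0441
```

step_arm:
  plan:
    - [[0, 0, 0, 0, 0], [0, 0, 0, 0, 0], [0, 0, 0, 0, 0], [0, 0, 0, 0, 0], [0, 0, 0, 0, 0], [0, 0, 0, 0, 0]]

```text
time: 4.28
tool_pos: [0.5228, 0.264, 0.0705]
ee_rot: [3.141, 0.0, -0.038]
wrist_force: [-0.1, -1.7, 0.7]
width: 0.0258
```

step_arm:
  plan:
    - [[0, 0, -0.5, 0, 0], [0, 0, -1, 0, 0], [0, 0, -1, 0, 0], [0, 0, -1, 0, 0]]

```text
time: 4.62
tool_pos: [0.523, 0.2642, 0.0705]
ee_rot: [3.141, -0.001, -0.038]
wrist_force: [-2.0, -1.9, 5.2]
width: 0.0256
```

step_arm:
  plan:
    - [[0, -2, 0, -0.01, 0], [-0.5, -6, 0, -0.02, 0], [-1, -12, 0, -0.03, 0], [-2, -20, 0, -0.04, 0], [-3, -28, 0, -0.05, 0], [-4, -36, 0, -0.05, 0], [-5, -43, 0, -0.05, 0], [-5, -46, 0, -0.05, 0]]

```text
time: 5.28
tool_pos: [0.5182, 0.2183, 0.0705]
ee_rot: [-3.14, -0.001, -0.089]
wrist_force: [0.4, 3.6, 4.8]
width: 0.0258
```

step_arm:
  plan:
    - [[-0.3, -4, 0, 0, 0], [-1, -12, 0, 0, 0], [-1.8, -20, 0, 0, 0], [-2.5, -28, 0, 0, 0], [-3.2, -36, 0, 0, 0], [-3.8, -44, 0, 0, 0], [-4.4, -50, 0, 0, 0], [-4.6, -52, 0, 0, 0]]

```text
time: 5.95
tool_pos: [0.5137, 0.1663, 0.0704]
ee_rot: [-3.14, -0.002, -0.09]
wrist_force: [0.2, 2.5, 5.3]
width: 0.0257
```

step_arm:
  plan:
    - [[-0.3, -4, 0, 0, 0], [-0.9, -10, 0, 0, 0], [-1.5, -17, 0, 0, 0], [-2.1, -24, 0, 0, 0], [-2.7, -31, 0, 0, 0], [-3.3, -37, 0, 0, 0], [-3.7, -42, 0, 0, 0], [-3.8, -43, 0, 0, 0]]

```text
time: 6.62
tool_pos: [0.5099, 0.1234, 0.0704]
ee_rot: [-3.14, -0.002, -0.089]
wrist_force: [0.7, 2.9, 5.2]
width: 0.0256
```

step_arm:
  plan:
    - [[-0.3, -4, 0, 0, 0], [-0.9, -9, -0.1, 0, 0], [-1.3, -14, -0.2, 0, 0], [-1.7, -19, -0.3, 0, 0], [-2.2, -24, -0.3, 0, 0], [-2.5, -28, -0.3, 0, 0], [-2.6, -30, -0.3, 0, 0], [-2.6, -30, -0.3, 0, 0]]

```text
time: 7.28
tool_pos: [0.5075, 0.0937, 0.0705]
ee_rot: [-3.139, -0.002, -0.089]
wrist_force: [1.2, 2.5, 6.9]
width: 0.0257
```

```bash
python3 - <<'E'
from h import *
o=robot.get_obs();print(o["time"],o["tool_pos"],o["ee_rot"],o["wrist_force"],o["wrist_torque"])
a=snap("side")["frame"][90:320,180:400,::-1];w=snap("wrist")
np.savez("w3.npz",K=w["camera_matrix"],T=w["T_tool_cam"],p=o["tool_pos"],e=o["ee_rot"])
a=cv2.resize(a,(400,418),interpolation=cv2.INTER_CUBIC);b=cv2.resize(w["frame"][:,:,::-1],(400,300))
b=np.vstack([b,np.zeros((118,400,3),np.uint8)])
cv2.imwrite("pics/m3.png",np.hstack([a,b]))
cv2.imwrite("pics/w3.png",w["frame"][:,:,::-1])
E
```

```text
7.2833 [0.50754624 0.0936898  0.07051298] [-3.13942163e+00 -2.34778696e-03 -8.94447995e-02] [1.15859254 2.53090032 6.91339667] [ 0.13580105  0.33799616 -0.04712803]
```

View pics/m3.png

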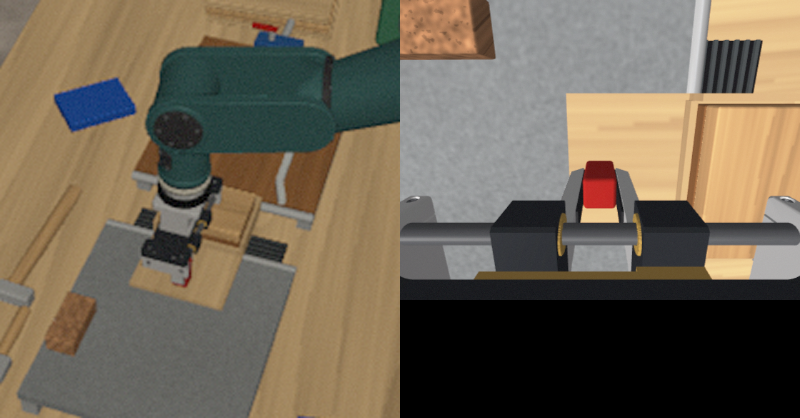

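step_arm:
  plan:
    - [[-0.2, -3, 0, 0, 0], [-0.6, -7, 0, 0, 0], [-1, -11, 0, 0, 0], [-1.3, -15, 0, 0, 0], [-1.7, -19, 0, 0, 0], [-2, -23, 0, 0, 0], [-2.4, -27, 0, 0, 0], [-2.6, -30, 0, 0, 0]]

```text
time: 8.05
tool_pos: [0.505, 0.0645, 0.0706]
ee_rot: [-3.138, -0.003, -0.089]
wrist_force: [-1.0, 3.3, 7.1]
width: 0.0258
```

step_arm:
  plan:
    - [[-0.4, -5, 0, 0, 0], [-0.9, -10, 0, 0, 0], [-1.3, -15, 0, 0, 0], [-1.7, -20, 0, 0, 0], [-2.2, -25, 0, 0, 0], [-2.6, -30, 0, 0, 0], [-3, -34, 0, 0, 0], [-3.1, -36, 0, 0, 0]]

```text
time: 8.72
tool_pos: [0.5017, 0.0276, 0.0704]
ee_rot: [-3.14, -0.002, -0.089]
wrist_force: [0.4, 3.6, 5.9]
width: 0.0259
```

step_arm:
  plan:
    - [[-0.3, -4, 0.3, 0, 0], [-0.7, -8, 0.6, 0, 0], [-1.1, -13, 0.9, 0, 0], [-1.6, -18, 0.9, 0, 0], [-2, -23, 0.9, 0, 0], [-2.4, -27, 0.9, 0, 0], [-2.6, -30, 0.9, 0, 0], [-2.6, -30, 0.9, 0, 0]]

```text
time: 9.38
tool_pos: [0.4987, -0.0034, 0.0704]
ee_rot: [3.142, -0.001, -0.089]
wrist_force: [0.8, 0.8, 5.5]
width: 0.026
```

```bash
python3 - <<'E'
from h import *
o=robot.get_obs();print(o["time"],o["tool_pos"],o["ee_rot"],o["wrist_force"],o["wrist_torque"])
a=snap("top")["frame"][145:275,170:450,::-1]
cv2.imwrite("pics/t4.png",cv2.resize(a,None,fx=2.85,fy=2.85,interpolation=cv2.INTER_CUBIC))
E
```

```text
9.3833 [ 0.49867053 -0.0034195   0.07040857] [ 3.14153062e+00 -7.45360041e-04 -8.92370597e-02] [0.75368281 0.82727002 5.50138396] [0.15567708 0.08207523 0.00255059]
```

View pics/t4.png

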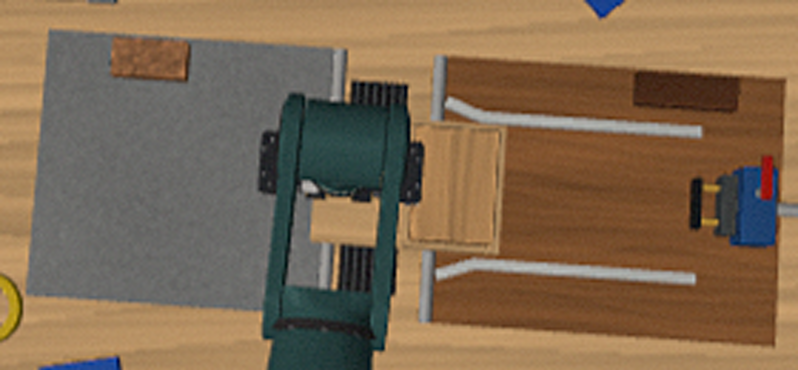

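```bash
python3 - <<'E'
from h import *
f=snap("top")["frame"][:,:,::-1]
cv2.imwrite("pics/t4raw.png",f)
cv2.imwrite("pics/t5.png",cv2.resize(f[175:250,315:420],None,fx=7.6,fy=7.6,interpolation=cv2.INTER_CUBIC))
E
```

```text
(no output)
```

View pics/t5.png

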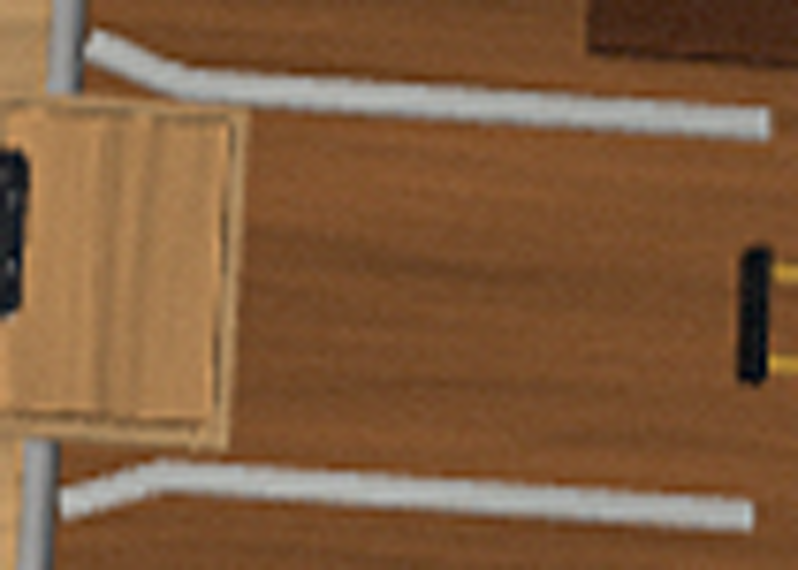

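Nose corners are at (250,110) and (228,452). The gap to the strips is about 2.6 mm above and 5.6 mm below, and the tray is square to them. I'll shift 1.5 mm in -x. The pad face at (740,314) is about 218 mm ahead.

step_arm:
  plan:
    - [[-0.7, -4, 0.3, 0, 0], [-1.5, -8, 0.6, 0, 0], [-2.3, -13, 0.6, 0, 0], [-3.1, -18, 0.6, 0, 0], [-3.5, -23, 0.6, 0, 0], [-3.9, -27, 0.6, 0, 0], [-4.2, -30, 0.6, 0, 0], [-4.2, -30, 0.6, 0, 0]]

```text
time: 10.15
tool_pos: [0.494, -0.0337, 0.0703]
ee_rot: [3.14, 0.001, -0.089]
wrist_force: [0.3, 0.1, 0.6]
width: 0.0262
```

step_arm:
  plan:
    - [[-0.4, -5, 0, 0, 0], [-1, -12, 0, 0, 0], [-1.7, -19, 0, 0, 0], [-2.3, -26, 0, 0, 0], [-2.9, -33, 0, 0, 0], [-3.5, -40, 0, 0, 0], [-3.9, -45, 0, 0, 0], [-4, -46, 0, 0, 0]]

```text
time: 10.82
tool_pos: [0.49, -0.0797, 0.0704]
ee_rot: [3.141, 0.001, -0.09]
wrist_force: [0.5, 1.8, -1.3]
width: 0.0254
```

step_arm:
  plan:
    - [[-0.4, -5, 0, 0, 0], [-1, -12, 0, 0, 0], [-1.7, -19, 0, 0, 0], [-2.3, -26, 0, 0, 0], [-2.9, -33, 0, 0, 0], [-3.5, -40, 0, 0, 0], [-3.9, -45, 0, 0, 0], [-4, -46, 0, 0, 0]]

```text
time: 11.48
tool_pos: [0.486, -0.1257, 0.0704]
ee_rot: [3.141, 0.001, -0.089]
wrist_force: [-0.5, 1.0, -2.1]
width: 0.0261
```

step_arm:
  plan:
    - [[-0.4, -5, -0.2, 0, 0], [-0.9, -11, -0.4, 0, 0], [-1.5, -18, -0.6, 0, 0], [-2.2, -25, -0.6, 0, 0], [-2.8, -32, -0.6, 0, 0], [-3.4, -39, -0.6, 0, 0], [-3.9, -45, -0.6, 0, 0], [-4.1, -47, -0.6, 0, 0]]

```text
time: 12.15
tool_pos: [0.4823, -0.1727, 0.0704]
ee_rot: [3.141, -0.0, -0.089]
wrist_force: [0.2, 2.7, 2.2]
width: 0.0259
```

step_arm:
  plan:
    - [[-0.2, -2, 0, 0, 0], [-0.5, -6, 0, 0, 0], [-0.9, -10, 0, 0, 0], [-1.2, -14, 0, 0, 0], [-1.5, -17, 0, 0, 0], [-1.7, -20, 0, 0, 0], [-1.9, -22, 0, 0, 0], [-1.9, -22, 0, 0, 0]]

```text
time: 12.82
tool_pos: [0.4805, -0.1943, 0.0704]
ee_rot: [3.141, -0.001, -0.089]
wrist_force: [0.9, 0.3, 4.1]
width: 0.0261
```

```bash
python3 - <<'E'
from h import *
o=robot.get_obs();print(o["time"],o["tool_pos"],o["ee_rot"],o["wrist_force"],o["wrist_torque"])
f=snap("top")["frame"][:,:,::-1]
cv2.imwrite("pics/t6.png",cv2.resize(f[175:250,340:445],None,fx=7.6,fy=7.6,interpolation=cv2.INTER_CUBIC))
E
```

```text
12.8167 [ 0.48046363 -0.19430222  0.07040535] [ 3.14072577e+00 -5.85691258e-04 -8.85257233e-02] [0.89903963 0.34707539 4.09956664] [0.39386876 0.02654631 0.03309538]
```

View pics/t6.png

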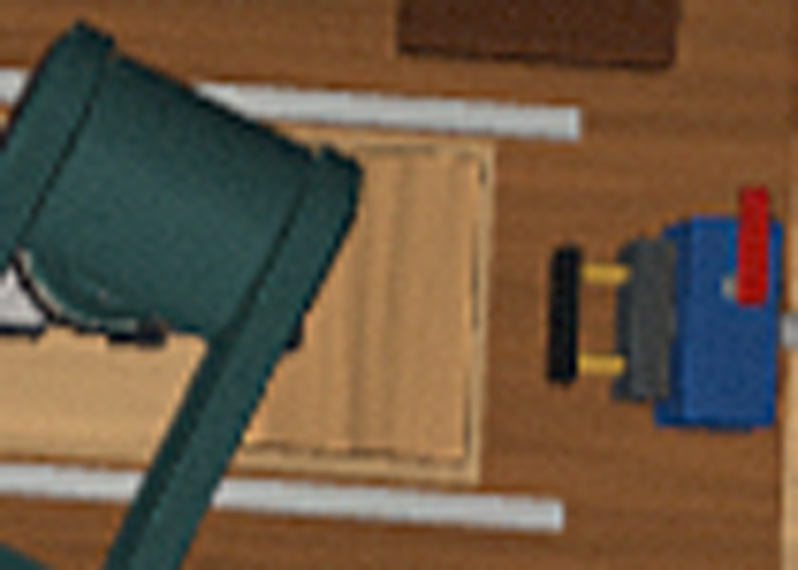

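Centred with gaps of 9 and 10 px, and about 27 mm short of the pad. I'll now approach slowly with a lighter hold-down.

step_arm:
  plan:
    - [[-0.3, -4, 0.2, 0, 0], [-0.7, -8, 0.4, 0, 0], [-1, -12, 0.5, 0, 0], [-1.3, -15, 0.5, 0, 0], [-1.6, -18, 0.5, 0, 0], [-1.7, -20, 0.5, 0, 0], [-1.8, -21, 0.5, 0, 0], [-1.9, -22, 0.5, 0, 0]]

```text
time: 13.53
tool_pos: [0.4782, -0.2158, 0.0704]
ee_rot: [-3.142, 0.0, -0.088]
wrist_force: [0.4, 2.0, 1.3]
width: 0.0259
```

step_arm:
  plan:
    - [[0, -0.5, 0, 0, 0], [0, -1, 0, 0, 0], [-0.1, -1.5, 0, 0, 0], [-0.1, -2, 0, 0, 0], [-0.2, -2.5, 0, 0, 0], [-0.2, -3, 0, 0, 0]]

```text
time: 14.03
tool_pos: [0.4781, -0.2186, 0.0704]
ee_rot: [3.142, 0.0, -0.088]
wrist_force: [-0.2, 1.7, 1.7]
width: 0.0256
```

step_arm:
  plan:
    - [[0, -0.5, 0, 0, 0], [0, -1, 0, 0, 0], [-0.1, -1.5, 0, 0, 0], [-0.1, -2, 0, 0, 0], [-0.2, -2.5, 0, 0, 0], [-0.2, -3, 0, 0, 0]]

```text
time: 14.53
tool_pos: [0.4779, -0.2217, 0.0705]
ee_rot: [3.142, 0.0, -0.088]
wrist_force: [-0.2, 1.8, -0.3]
width: 0.0259
```

step_arm:
  plan:
    - [[0, -0.5, 0, 0, 0], [-0.1, -1, 0, 0, 0], [-0.1, -1.5, 0, 0, 0], [-0.2, -2, 0, 0, 0]]

```text
time: 14.87
tool_pos: [0.4777, -0.2237, 0.0705]
ee_rot: [3.141, 0.0, -0.088]
wrist_force: [0.3, 1.4, -0.5]
width: 0.0254
```

step_arm:
  plan:
    - [[0, -0.5, 0, 0, 0], [-0.1, -1, 0, 0, 0], [-0.1, -1.5, 0, 0, 0], [-0.2, -2, 0, 0, 0]]

```text
time: 15.2
tool_pos: [0.4775, -0.2257, 0.0704]
ee_rot: [3.142, 0.0, -0.088]
wrist_force: [0.7, 0.7, -1.2]
width: 0.026
```

step_arm:
  plan:
    - [[0, -0.5, -0.2, 0, 0], [-0.1, -1, -0.3, 0, 0], [-0.1, -1.5, -0.3, 0, 0], [-0.2, -2, -0.3, 0, 0]]

```text
time: 15.53
tool_pos: [0.4774, -0.2272, 0.0705]
ee_rot: [-3.141, 0.0, -0.088]
wrist_force: [-0.6, 4.6, 0.9]
width: 0.0257
```

step_arm:
  plan:
    - [[0, -0.5, 0, 0, 0], [-0.1, -1, 0, 0, 0], [-0.1, -1.5, 0, 0, 0], [-0.2, -2, 0, 0, 0]]

```text
time: 15.87
tool_pos: [0.4772, -0.2287, 0.0704]
ee_rot: [-3.14, 0.0, -0.088]
wrist_force: [-0.1, 7.3, 1.9]
width: 0.0258
```

step_arm:
  plan:
    - [[0, -0.5, 0, 0, 0], [-0.1, -1, 0, 0, 0], [-0.1, -1.5, 0, 0, 0], [-0.2, -2, 0, 0, 0], [-0.2, -2.4, 0, 0, 0], [-0.2, -2.4, 0, 0, 0]]

```text
time: 16.37
tool_pos: [0.4771, -0.2303, 0.0706]
ee_rot: [-3.139, 0.0, -0.087]
wrist_force: [0.7, 8.0, 3.0]
width: 0.0258
```

step_arm:
  plan:
    - [[0, -0.5, 0, 0, 0], [-0.1, -1, 0, 0, 0], [-0.1, -1.5, 0, 0, 0], [-0.2, -2, 0, 0, 0], [-0.2, -2.4, 0, 0, 0], [-0.2, -2.4, 0, 0, 0]]

```text
time: 16.87
tool_pos: [0.477, -0.2318, 0.0707]
ee_rot: [-3.137, 0.0, -0.087]
wrist_force: [-0.5, 11.6, 4.3]
width: 0.0261
```

```bash
python3 - <<'E'
from h import *
F=[]
for i in range(5):
    o=robot.get_obs();F.append(o["wrist_force"]);snap("top")
print(np.round(F,1),o["tool_pos"])
E
```

```text
[[-0.5 11.6  4.3]
 [-1.3 10.5  4.5]
 [-1.6 12.2  3.9]
 [-0.5 11.   4.9]
 [-0.9 11.3  3.1]] [ 0.47695707 -0.23183432  0.07068525]
```

Pad force is about 9.5 N: 11.3 N at the wrist less about 2 N of sliding friction, and 6.3 mm of travel. I'll ease back to a light contact that friction can hold, then release.

step_arm:
  plan:
    - [[0, 0.6, 0, 0, 0], [0.1, 1.2, 0, 0, 0], [0.1, 1.8, 0, 0, 0], [0.2, 2.4, 0, 0, 0], [0.2, 3, 0, 0, 0], [0.3, 3.6, 0, 0, 0], [0.3, 3.6, 0, 0, 0]]

```text
time: 17.7
tool_pos: [0.4771, -0.2303, 0.0704]
ee_rot: [-3.141, 0.0, -0.088]
wrist_force: [-0.3, 5.7, 2.4]
width: 0.0261
```

step_arm:
  plan:
    - [[0, 0.6, 0, 0, 0], [0.1, 1.2, 0, 0, 0], [0.1, 1.8, 0, 0, 0], [0.2, 2.4, 0, 0, 0], [0.2, 3, 0, 0, 0], [0.2, 3, 0, 0, 0]]

```text
time: 18.2
tool_pos: [0.4774, -0.2282, 0.0705]
ee_rot: [3.141, -0.0, -0.088]
wrist_force: [-0.5, 2.7, 1.0]
width: 0.0258
```

step_arm:
  plan:
    - [[0, 0.5, 0, 0, 0], [0.1, 1, 0, 0, 0], [0.1, 1.5, 0, 0, 0], [0.1, 1.7, 0, 0, 0], [0.1, 1.7, 0, 0, 0]]

```text
time: 18.62
tool_pos: [0.4775, -0.2267, 0.0704]
ee_rot: [3.141, -0.0, -0.088]
wrist_force: [0.4, -1.3, 2.1]
width: 0.0257
```

```bash
python3 - <<'E'
from h import *
F=[]
for i in range(4):
    o=robot.get_obs();F.append(o["wrist_force"]);snap("top")
print(np.mean(F,0).round(2),o["tool_pos"])
E
```

```text
[ 0.04 -1.35  1.46] [ 0.47747286 -0.22652325  0.07042456]
```

step_arm:
  plan:
    - [[0, -0.5, 0, 0, 0], [0, -1, 0, 0, 0], [-0.1, -1.5, 0, 0, 0], [-0.1, -2, 0, 0, 0], [-0.1, -2, 0, 0, 0]]

```text
time: 19.23
tool_pos: [0.4774, -0.2273, 0.0704]
ee_rot: [-3.14, 0.0, -0.088]
wrist_force: [-1.7, 5.1, 2.8]
width: 0.0259
```

```bash
python3 - <<'E'
from h import *
F=[]
for i in range(4):
    o=robot.get_obs();F.append(o["wrist_force"]);snap("top")
print(np.mean(F,0).round(2),o["tool_pos"])
E
```

```text
[-0.39  5.09  3.66] [ 0.47740256 -0.22748471  0.07042219]
```

step_arm:
  plan:
    - [[0, 0.4, 0.1, 0, 0], [0, 0.8, 0.2, 0, 0], [0, 1.1, 0.3, 0, 0], [0, 1.1, 0.3, 0, 0]]

```text
time: 19.77
tool_pos: [0.4774, -0.2274, 0.0704]
ee_rot: [3.141, -0.0, -0.088]
wrist_force: [0.6, 0.7, 0.8]
width: 0.0257
```

```bash
python3 - <<'E'
from h import *
F=[]
for i in range(4):
    o=robot.get_obs();F.append(o["wrist_force"]);snap("top")
print(np.mean(F,0).round(2),o["tool_pos"])
E
```

```text
[1.08 0.46 0.91] [ 0.47729346 -0.22739357  0.07043501]
```

step_arm:
  plan:
    - [[0, 0, 0, 0, 35], [0, 0, 0, 0, 45], [0, 0, 0, 0, 55], [0, 0, 0, 0, 65], [0, 0, 0, 0, 70], [0, 0, 0, 0, 70], [0, 0, 0, 0, 70], [0, 0, 0, 0, 70]]

```text
time: 20.63
tool_pos: [0.4773, -0.227, 0.0706]
ee_rot: [3.141, -0.0, -0.088]
wrist_force: [0.6, 0.2, -0.6]
width: 0.0655
```

step_arm:
  plan:
    - [[0, 0, 5, 0, 70], [0, 0, 15, 0, 70], [0, 0, 30, 0, 70], [0, 0, 55, 0, 70], [0, 0, 85, 0, 70], [0, 0, 120, 0, 70], [0, 0, 150, 0, 70], [0, 0, 170, 0, 70]]

```text
time: 21.3
tool_pos: [0.4782, -0.2276, 0.2459]
ee_rot: [3.138, -0.006, -0.088]
wrist_force: [0.3, -1.3, 0.8]
width: 0.0657
```

step_arm:
  plan:
    - [[-5, 30, 0, 0, 70], [-15, 70, 0, 0, 70], [-25, 110, 0, 0, 70], [-35, 150, 0, 0, 70], [-45, 190, 0, 0, 70], [-50, 230, 0, 0, 70], [-50, 240, 0, 0, 70], [-50, 240, 0, 0, 70]]

```text
time: 21.97
tool_pos: [0.4271, 0.0152, 0.2421]
ee_rot: [-3.141, -0.003, -0.083]
wrist_force: [0.1, 0.5, 0.7]
width: 0.0656
```

```bash
python3 - <<'E'
from h import *
o=robot.get_obs();print(o["time"],o["tool_pos"],o["wrist_force"])
f=snap("top")["frame"][:,:,::-1]
cv2.imwrite("pics/t7.png",cv2.resize(f[165:265,310:450],None,fx=5.7,fy=5.7,interpolation=cv2.INTER_CUBIC))
E
```

```text
21.9667 [0.42714692 0.0151861  0.24208952] [0.0554438  0.51924969 0.73673515]
```

View pics/t7.png

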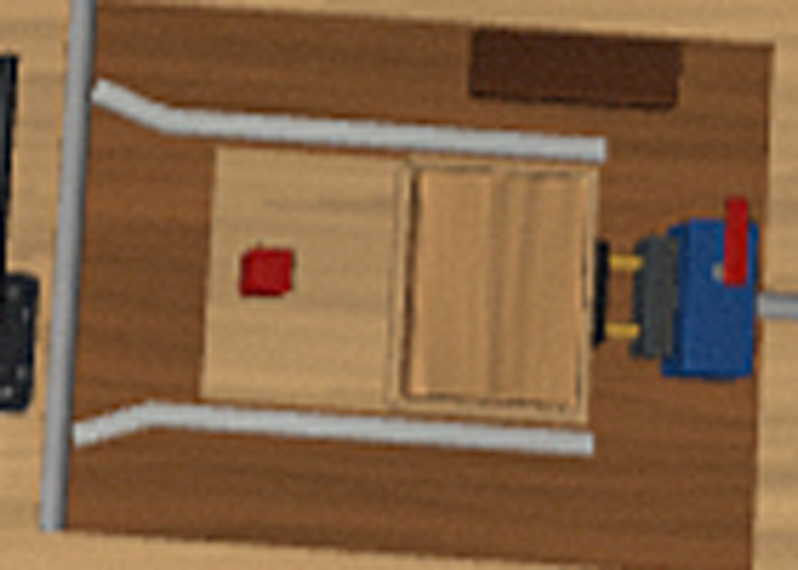

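```bash
python3 -c "
from bench import robot
print(robot.close_job())"
```

```text
the job is handed in; nothing more can be done
None
```

I slid the tray with both panels flat across the gap and between the guide strips, pressed the pad, and handed the job in at about 22 s of the 64 s allowed.

- **Gap crossing:** the tail was held down with about 5–7 N while the nose was over the gap. The tool height stayed at 70–71 mm the whole way.
- **Push on the pad:** I estimate 9–10 N at the peak. The wrist read about 11.3 N on average, single readings up to 12.2 N, including about 2 N of sliding friction. The pad had yielded about 6.3 mm.
- **Letting go:** I eased back to a contact of about 2 N, then opened the fingers and withdrew. While easing back I once went slightly too far, so pad contact was marginal or briefly lost. I then re-pressed to about 5 N at the wrist.
- **Last look:** the top picture shows the whole tray on the shelf, square between the strips, nose at the pad, panels in the pocket. The offcut and the stop look undisturbed. I took no picture of the bed or table after the release.

Contact with the pad after release was judged only from that picture and the force before release, since it could not be measured directly. On the way in, contact came about 5 mm later than the camera had suggested.

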